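# Lock the weighing cell and hold its cover plate over the screw holes

### The job

The balance's weighing cell is being closed up: first swing the lock lever on its socket block fully down, then pick up the T-shaped cover plate by its handle and hold it level about a centimetre above the three pillars, clear of them, with its three holes lined up so that each threaded hole shows whole through its hole. Finish while still holding it there, steady, so that a colleague can start the screws; leave everything else on the bench where it is.

Things in the scene. Friction and masses are not known exactly. Their poses are not given: they have to be found in the camera images.
- cell_base: weighing-cell base, fixed to the bench: grey slab 145 x 110 x 16 mm, black socket block (40 x 36 mm, top 28 mm above the bench) in its middle, three square aluminium pillars (20 x 20 mm, tops 55 mm above the bench): two side by side at one end, a single one at the other. Origin at bench level; x from the pair to the single pillar, z up; slab from x -70 to 76, y -55 to 55 mm
- lock_hinge (a point): middle of the lock lever's hinge on the base, 12 mm to +x of the base's origin and 34 mm above the bench; axes are the base's own, y is the hinge axis. The lever points to -x of the base, out between the pair of pillars; it swings up and over towards +x
- lock_lever (a joint): angle of the steel lock lever (bar 11 mm wide, 6 mm thick): 0 = fully down, lying level on a stop; grows as its end swings up, 1.5 = nearly upright (limit). Starts standing up at 0.9 to 1.35. Friction keeps it where it is left; about 1 N at its end moves it
- lever_bar (a point): centre of the round cross bar at the lever's free end, 12 mm diameter, 40 mm long along the hinge axis, 95 mm from the hinge. With the lever down it lies 34 mm above the bench, 83 mm to -x of the base's origin, outside the pair of pillars and beyond the slab's edge
- cover: aluminium cover plate, loose, lying on the bench with its handle up; the point is on its underside. T-shaped outline 5 mm thick: a broad end 100 mm wide (x -65 to -20 mm) with two holes and a narrow tongue 48 mm wide (x -20 to 70 mm) with one hole; 0.18 to 0.35 kg. x from the broad end to the tongue, z up. The holes match the pillars one way round only
- cover_grip (a point): middle of the cover plate's pull handle: steel bar 12 x 12 mm in section and 64 mm long along the plate's x, its centre 36 mm above the plate's underside, 25 mm free below it between two 8 mm posts at its ends; above the plate's centre of mass
- thread_left (a point): mouth of the threaded hole (6 mm diameter, 15 mm deep) in the top of a pillar of the base, 55 mm above the bench: the pair, +y side; axes are the base's
- hole_left (a point): centre, at the plate's underside, of a 14 mm hole in the cover plate that belongs over thread_left; at (-50, 35) mm in the plate's x, y
- thread_right (a point): mouth of the threaded hole (6 mm diameter, 15 mm deep) in the top of a pillar of the base, 55 mm above the bench: the pair, -y side; axes are the base's
- hole_right (a point): centre, at the plate's underside, of a 14 mm hole in the cover plate that belongs over thread_right; at (-50, -35) mm in the plate's x, y
- thread_single (a point): mouth of the threaded hole (6 mm diameter, 15 mm deep) in the top of a pillar of the base, 55 mm above the bench: the single one; axes are the base's
- hole_single (a point): centre, at the plate's underside, of a 14 mm hole in the cover plate that belongs over thread_single; at (55, 0) mm in the plate's x, y
- driver: screwdriver 170 mm long lying on the bench between the two work places, bystander, not to be disturbed
- weight: knobbed steel 200 g weight, 38 mm across, 58 mm tall, bystander, not to be disturbed; origin at the centre of its underside
- flask: glass conical flask, 80 mm across, 115 mm tall, bystander, not to be disturbed; origin at the centre of its underside
- beaker: glass beaker, 70 mm across, 90 mm tall, bystander, not to be disturbed; origin at the centre of its underside
- jar: white screw-lid jar, 60 mm across, 85 mm tall, bystander, not to be disturbed; origin at the centre of its underside
- screw_tray: shallow white tray 100 x 80 x 22 mm, bystander, not to be disturbed; origin at the centre of its underside
- blank_plate: small plain rectangular plate 80 x 60 x 6 mm without holes or handle, bystander, not to be disturbed; origin at the centre of its underside
Not all that is in view belongs to the job. What is shaped like the cell_base but blue or pink is not meant.

How it is judged:
By the outcome, as a careful person would: the job done as asked, in the order asked, and still so for the second after the job is handed in, while the arm keeps its last pose, push and grip.
It also fails if it takes over 72 s, if anything falls off the work surface, if the arm or the gripper's body presses on something with over 40 N, if the wrist force passes 120 N, or if a joint passes its speed limit or range.

### The arm

A 6-joint arm with a two-finger parallel gripper is mounted at the origin on the work surface. World frame = base frame: x ahead of the robot, y to its left, z up, the work surface at z = 0. Lengths are in m, angles in rad, forces in N, time in s.
With the tool pointing down it reaches from about 0.35 to 0.975 m from the base axis. Payload 4.9 kg.
Tool frame: the origin (TCP) lies at the very end of the fingers, on their centre line; the grasp point (between the pads) lies 19 mm behind it; z points along the fingers, x is the direction in which the jaws open and shut, and the axes are right-handed (so a half turn about z gives the same grasp; the last joint's range is limited). The gripper opens to 85 mm and grips with 20 to 120 N. Pads are 22 mm wide; open, the fingers measure 114 mm over their backs; the gripper's body (76 mm by 85 mm) begins 54 mm behind the grasp point. The pads swing forward as they close: fully open they stand 13 mm farther back than shut.
Start: joints at [1.11, 0.053, 1.613, -0, 1.476, -0.119], TCP at [0.209, 0.589, 0.231] pointing down, gripper open.
Joint ranges: [-3.01, 3.01], [-1.01, 2.22], [0.06, 2.58], [-1.02, 4.17], [0.09, 2.62], [-3.14, 3.14]. Speed limits (rad/s): [2.57, 2.57, 3.14, 3.14, 3.14, 3.14].

### API

Orientations are given as a unit quaternion [w, x, y, z].
In Python, from plant import manip, imaging gives the robot as it stands.
- The arm moves only by the shell command python3 -m pendant 'ROWS'. ROWS is JSON, a list that holds one entry, the list of rows, each a list of 7 numbers: the turn, a rotation vector about the world's x, y, z in units of pi rad (1.0 is pi rad), then the shift along the world's x, y, z in units of 250 mm (1.0 is 250 mm), then the opening, from 0 (shut) to 1 (fully open). In form: [[[ax, ay, az, tx, ty, tz, claw], ...]]. A call has 1 to 20 rows; each row shifts and turns the commanded pose from where the row before left it; what a row does not reach is not made up. A row lasts 1/8 s, in which the tool goes at most 62.5 mm and 10.7 degrees, less where a joint would pass 70% of its speed; a pose out of reach is approached as far as the arm can. A call with a number of a shift or a turn outside -1 to 1 is refused whole. A call with a gripper value outside its range is refused whole. The fingers move at their own pace and stop on an object; the grip force is fixed at half the most. Time passes only in rows, so rows that do not move let the fingers close. It gives the time, the measured TCP pose, the force and the opening at its end, in the units of the state.
- manip.state(): the state, without advancing time (a new reading comes with each control period).
- imaging.grab_frame(name): name is "scene" or "top" or "wrist"; returns a dict with "frame" (420x560x3 uint8, blue, green, red), "mtx" (3x3 intrinsics, pixels), "world_to_cam" (4x4, takes a point from world to camera coordinates). Camera axes: x right, y down, z forward; pixel columns grow to the right and rows downward; lengths in m; the calibration is good to about 2 mm. The wrist camera is an equidistant fisheye: a pixel r from the principal point sees the ray r / f radians off the axis. A picture is of the moment at which its call begins. There is no depth.
- manip.job_done(): hands the job in, once; it reports no verdict.
The state is a dict: "time": time; "joint_pos": joint angles; "joint_vel": joint speeds; "joint_efforts": joint torques, N m; "tool_pos": TCP position; "tool_rot": TCP orientation; "contact_force": force on the tool from outside, world axes, zero at the start; "ft_torque": the same for the moment, N m; "gripper_width": opening from 0.0 (shut) to 1.0 (fully open).
Only numpy, scipy, OpenCV 4.12 (cv2) and the standard library are available. Lean on these libraries where they do the work, as an engineer would, in place of code of your own. Each camera call takes 0.05 s, during which the arm holds its last target. There are 200 camera calls.

## Working session

There is one attempt and no reset: what is moved stays moved. The work goes in short steps, Python scripts to look and compute and a shell command to move; the robot and the scene stay as the last step left them, time stands still between calls to the robot, and variables do not carry over. Pictures are saved under pics/ and viewed, about 8 in all and at most 12, crops included, and the job is handed in when it is done.

```bash
mkdir -p pics; ls; python3 - <<'E'
from plant import manip, imaging
import cv2,numpy as np
s=manip.state();print({k:np.round(v,3).tolist() for k,v in s.items()})
for n in("scene","top"):
    f=imaging.grab_frame(n);cv2.imwrite(f"pics/{n}0.png",f["frame"]);print(n,f["mtx"].tolist(),np.round(f["world_to_cam"],3).tolist())
    np.savez(f"pics/{n}0.npz",**f)
E
```

```text
pics
{'time': 0.0, 'joint_pos': [1.11, 0.053, 1.614, -0.0, 1.476, -0.119], 'joint_vel': [-0.0, -0.001, -0.001, 0.001, -0.0, -0.001], 'joint_efforts': [-0.0, -39.369, -37.017, -0.0, 0.007, -0.0], 'tool_pos': [0.209, 0.588, 0.23], 'tool_rot': [0.0, 0.817, 0.577, -0.001], 'contact_force': [-0.415, 0.211, -0.321], 'ft_torque': [0.004, -0.053, -0.025], 'gripper_width': 0.998}
scene [[397.4978021597955, 0.0, 276.2134936718732], [0.0, 397.4978021597955, 208.8656514530591], [0.0, 0.0, 1.0]] [[-0.217, 0.976, 0.002, 0.123], [0.694, 0.156, -0.703, -0.333], [-0.687, -0.151, -0.711, 1.52], [0.0, 0.0, 0.0, 1.0]]
top [[470.42915784062944, 0.0, 276.5206777430925], [0.0, 470.42915784062944, 208.2180227839835], [0.0, 0.0, 1.0]] [[-0.003, -1.0, 0.004, -0.008], [-0.98, 0.002, -0.199, 0.541], [0.199, -0.005, -0.98, 1.387], [0.0, 0.0, 0.0, 1.0]]
```

View pics/scene0.png

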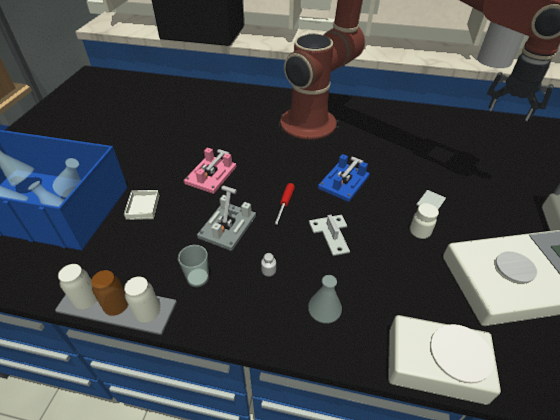

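View pics/top0.png

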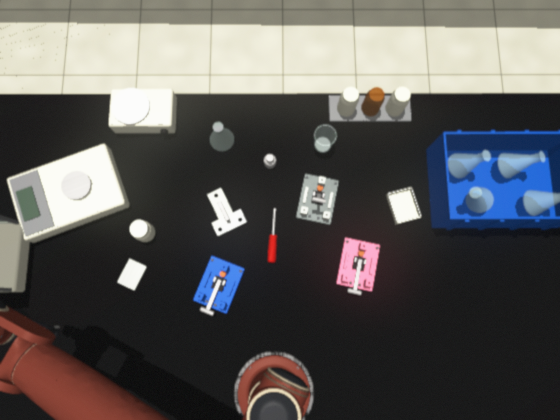

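The scene view shows the grey base at about (227,222), with pink (210,170) and blue (344,177) lookalikes. The cover is at (330,233), and the plain blank plate at (431,200). In the top view the base is at (318,198) and the cover at (226,212). The candidates are therefore the grey, pink and blue bases, and the T-plate against the blank plate. By the description I take the grey base and the T-plate. Next is a close crop to check that.

```bash
python3 - <<'E'
import cv2,numpy as np
a=cv2.imread("pics/top0.png");b=cv2.imread("pics/scene0.png")
r=lambda i,x,y,w,h:cv2.resize(i[y:y+h,x:x+w],None,fx=400/w,fy=300/h,interpolation=cv2.INTER_CUBIC)
t=np.hstack([r(a,284,168,80,60),r(a,186,182,80,60)])
u=np.hstack([r(b,190,182,80,60),r(b,295,205,80,60)])
cv2.imwrite("pics/crop0.png",np.vstack([t,u]))
E
```

```text
(no output)
```

View pics/crop0.png

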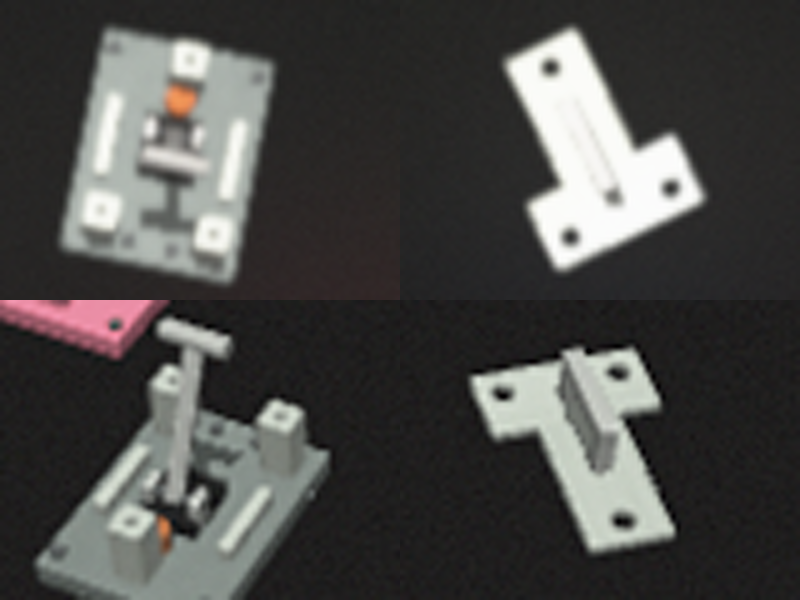

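The crop confirms the choice. It shows the grey base, with its pair of pillars towards the robot, its single pillar away and its lever up, and the T-plate with handle and three holes. Crop pixels, 5x:

| Item | Single | Left | Right |
|---|---|---|---|
| Pillars | (190,60) | (101,212) | (213,237) |
| Holes | (550,67) | (570,237) | (671,187) |

Lever bar is at (173,158).

```bash
cat > h.py <<'E'
import numpy as np,cv2
def ray(f,px):
    K=f["mtx"];T=f["world_to_cam"];R=T[:3,:3];c=-R.T@T[:3,3]
    d=np.linalg.inv(K)@[px[0],px[1],1];return c,R.T@d
def fray(f,px):
    K=f["mtx"];T=f["world_to_cam"];R=T[:3,:3];c=-R.T@T[:3,3]
    a=(np.array(px,float)-K[:2,2])/K[0,0];r=np.hypot(*a);u=a/max(r,1e-9)
    return c,R.T@np.r_[u*np.sin(r),np.cos(r)]
def onz(cd,z):
    c,d=cd;return c+d*(z-c[2])/d[2]
def fproj(f,p):
    q=f["world_to_cam"]@np.r_[p,1];t=np.arctan2(np.hypot(q[0],q[1]),q[2]);h=np.hypot(q[0],q[1])
    return f["mtx"][:2,2]+f["mtx"][0,0]*t*q[:2]/h
def meet(a,b):
    (c,d),(e,g)=a,b
    A=np.c_[d,-g];s=np.linalg.lstsq(A,e-c,rcond=None)[0];p,q=c+s[0]*d,e+s[1]*g
    return (p+q)/2,np.linalg.norm(p-q)
def fit(model,pts): # 2D rigid: returns yaw, origin, residual
    m=np.array(model);p=np.array(pts)[:,:2];mc,pc=m.mean(0),p.mean(0)
    H=(m-mc).T@(p-pc);y=np.arctan2(H[0,1]-H[1,0],H[0,0]+H[1,1])
    R=np.array([[np.cos(y),-np.sin(y)],[np.sin(y),np.cos(y)]])
    o=pc-R@mc;return y,o,p-(m@R.T+o)
HOL=np.array([[-.05,.035],[-.05,-.035],[.055,0]])
E
python3 - <<'E'
from h import *
t=dict(np.load("pics/top0.npz"));s=dict(np.load("pics/scene0.npz"))
T=lambda x,y,ox=284,oy=168:(ox+(x-2)/5,oy+(y-2)/5)
P=[T(101,212),T(213,237),T(190,60)]
C=[T(170,237,186,182),T(271,187,186,182),T(150,67,186,182)]
S=lambda x,y,ox:(ox+(x-2)/5,(182 if ox==190 else 205)+(y-302)/5)
Ps=[S(172,382,190),S(281,415,190),S(133,524,190)]
Cs=[S(218,372,295),S(103,393,295),S(224,520,295)]
for nm,Q,z,f in(("base top",P,.055,t),("base scene",None,.055,s),("cover top",C,.005,t),("cover scene",Cs,.005,s)):
    if Q is None:Q=Ps
    X=[onz(ray(f,q),z) for q in Q];y,o,r=fit(HOL,X);print(nm,np.round(X,4).tolist(),"yaw",y,o,"res",np.abs(r).max())
print("bar",meet(ray(t,T(173,158)),ray(s,S(195,338,190))))
E
```

```text
base top [[0.5349, -0.0924, 0.055], [0.5191, -0.1606, 0.055], [0.6309, -0.149, 0.055]] yaw -0.21646696420989192 [ 0.57630128 -0.13724411] res 0.0009269425942169951
base scene [[0.5279, -0.1628, 0.055], [0.5402, -0.0944, 0.055], [0.6377, -0.1494, 0.055]] yaw -0.20836422938781948 [ 0.58330919 -0.13861809] res 0.06874071453835232
cover top [[0.4845, 0.1699, 0.005], [0.5162, 0.1069, 0.005], [0.5941, 0.185, 0.005]] yaw 0.46269429600580236 [0.5450284  0.16060026] res 0.00033484640537340127
cover scene [[0.4907, 0.1672, 0.005], [0.5217, 0.1045, 0.005], [0.6, 0.1825, 0.005]] yaw 0.4605302741768534 [0.55089756 0.15807171] res 0.00015496171532669578
bar (array([ 0.55488822, -0.13296718,  0.11907322]), np.float64(0.0039302695506950956))
```

```bash
python3 -m pendant '[[[0,0,0.041,0.1,-0.14,0.02,0],[0,0,0,0.113,-0.143,0.02,0],[0,0,0,0.113,-0.143,0.02,0],[0,0,0,0.113,-0.143,0.02,0],[0,0,0,0.113,-0.143,0,0],[0,0,0,0.113,-0.143,0,0],[0,0,0,0.113,-0.143,0,0],[0,0,0,0.113,-0.143,0,0],[0,0,0,0.113,-0.143,0,0],[0,0,0,0.113,-0.143,0,0],[0,0,0,0.113,-0.143,0,0],[0,0,0,0.113,-0.143,0,0],[0,0,0,0,0,0,0],[0,0,0,0,0,0,0],[0,0,0,0,0,0,0]]]'; python3 - <<'E'
from plant import imaging
from h import *
f=imaging.grab_frame("wrist");cv2.imwrite("pics/w1.png",f["frame"]);np.savez("pics/w1.npz",**f);print(f["mtx"],f["world_to_cam"])
for p in([.548,.159,.005],[.58,-.138,.055]):print(fproj(f,p))
E
```

```text
time: 1.98
tool_pos: [0.5446, 0.1615, 0.2511]
tool_rot: [-0.0, 0.778, 0.628, -0.0]
contact_force: [-0.4, 0.6, -0.4]
gripper_width: -0.003
[[325.1922621    0.         272.74240503]
 [  0.         325.1922621  211.89064965]
 [  0.           0.           1.        ]] [[ 2.09917583e-01  9.77718882e-01 -6.30017747e-04 -2.71508076e-01]
 [ 9.36162791e-01 -2.00809484e-01  2.88573701e-01 -5.20659552e-01]
 [ 2.82017442e-01 -6.11664929e-02 -9.57457478e-01  2.54757192e-01]
 [ 0.00000000e+00  0.00000000e+00  0.00000000e+00  1.00000000e+00]]
[271.90556952 180.58127729]
[ 62.643987   260.51842448]
```

View pics/w1.png

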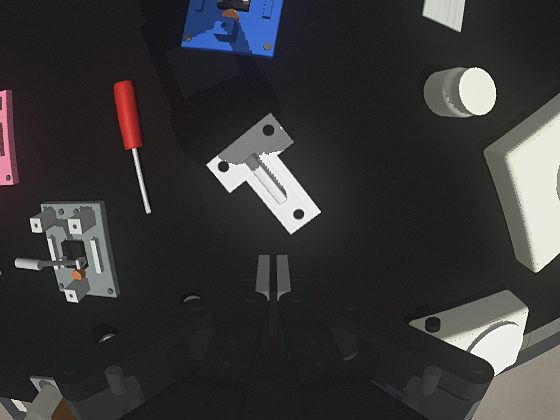

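The wrist view shows the cover's holes at (268,130), (222,166) and (299,214), and the handle at (268,180). The grey base is at about (78,250) with its lever bar at (28,263). I'll refine the holes with local dark-blob centroids.

```bash
cat >> h.py <<'E'
def blob(img,px,r=9,dark=True):
    x,y=map(int,np.round(px));g=cv2.cvtColor(img,cv2.COLOR_BGR2GRAY)[y-r:y+r+1,x-r:x+r+1]
    g=cv2.resize(g,None,fx=8,fy=8,interpolation=cv2.INTER_CUBIC)
    t,m=cv2.threshold(g,0,255,(cv2.THRESH_BINARY_INV if dark else cv2.THRESH_BINARY)+cv2.THRESH_OTSU)
    n,l,st,c=cv2.connectedComponentsWithStats(m)
    k=min(range(1,n),key=lambda i:np.hypot(*(c[i]-(r+.5)*8))+(1e3 if st[i][4]<150 else 0))
    return (c[k]+.5)/8-.5+[x-r,y-r],st[k][4]/64
E
python3 - <<'E'
from h import *
f=dict(np.load("pics/w1.npz"))
q=[blob(f["frame"],p,7) for p in((268,130),(222,166),(299,214))];print(q)
for z in(0,.005,):
    X=[onz(fray(f,p[0]),z) for p in q];y,o,r=fit(HOL,X);print(z,np.round(X,4).tolist(),y,o,np.abs(r).max())
    print(np.linalg.norm(X[0]-X[1]),"want .07")
P=[(75,226),(37,225),(73,295)]
X=[onz(fray(f,p),.055) for p in P];print(np.round(X,3).tolist(),fit(HOL,X))
t=dict(np.load("pics/top0.npz"))
print("bar",meet(ray(t,(318.2,199.2)),fray(f,(28,263))))
E
```

```text
[(array([267.97775297, 129.80347358]), np.float64(104.078125)), (array([223.53475296, 165.11901933]), np.float64(120.015625)), (array([298.24412226, 213.83509666]), np.float64(89.71875))]
0 [[0.4868, 0.1673, 0.0], [0.5172, 0.1047, 0.0], [0.5979, 0.1824, 0.0]] 0.4508042432903448 [0.54748778 0.158041  ] 0.0009446314996953697
0.06953603180315615 want .07
0.005 [[0.4867, 0.1674, 0.005], [0.5166, 0.1057, 0.005], [0.5963, 0.1824, 0.005]] 0.4508042432903443 [0.54670839 0.15835803] 0.0006391843465902436
0.06865358763402603 want .07
[[0.538, -0.094, 0.055], [0.524, -0.161, 0.055], [0.633, -0.147, 0.055]] (np.float64(-0.19471005941922934), array([ 0.57969973, -0.13678815]), array([[ 0.00071887, -0.00124197],
       [-0.00020803,  0.00070432],
       [-0.00051084,  0.00053765]]))
bar (array([ 0.55291611, -0.13049019,  0.12500073]), np.float64(0.00022707385670428127))
```

```bash
python3 -m pendant '[[[0,0,0,0.005,-0.147,0,0],[0,0,0,0.005,-0.147,0,0],[0,0,0,0.005,-0.147,0,0],[0,0,0,0.005,-0.147,0,0],[0,0,0,0.005,-0.147,0,0],[0,0,0,0.005,-0.147,0,0],[0,0,0,0.005,-0.147,0,0],[0,0,0,0.003,-0.143,0,0],[0,0,0,0,0,-0.15,0],[0,0,0,0,0,-0.15,0],[0,0,0,0,0,0,0],[0,0,0,0,0,0,0]]]'; python3 - <<'E'
from plant import imaging
from h import *
f=imaging.grab_frame("wrist");np.savez("pics/w2.npz",**f);cv2.imwrite("pics/w2.png",f["frame"])
E
```

```text
time: 3.52
tool_pos: [0.5555, -0.1321, 0.178]
tool_rot: [0.001, 0.778, 0.628, 0.001]
contact_force: [0.4, 0.7, 0.5]
gripper_width: 0.0
```

View pics/w2.png

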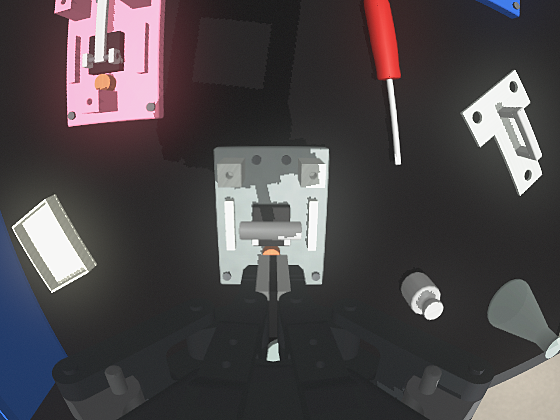

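The wrist view shows the base below, with thread_left at about (315,174), thread_right at about (230,175) and the lever bar at (270,230), running from x 240 to 300. The lever is still up.

```bash
python3 - <<'E'
from h import *
f=dict(np.load("pics/w2.npz"));t=dict(np.load("pics/top0.npz"));w1=dict(np.load("pics/w1.npz"))
q=[blob(f["frame"],p,5) for p in((315,174),(230,175))];print(q)
X=[onz(fray(f,p),.055) for p in (q[0][0],q[1][0])];print(X,np.linalg.norm(X[0]-X[1]))
d=X[0]-X[1];yaw=np.arctan2(-d[0],d[1]);print(yaw)
yaw=np.arctan2(d[1],d[0])-np.pi/2;m=(X[0]+X[1])/2;e=np.array([np.cos(yaw),np.sin(yaw)]);o=m[:2]+.05*e;print("origin",o,yaw,"hinge",o+.012*e)
print("bar",meet(fray(f,(270,230)),ray(t,(318.2,199.2))),meet(fray(f,(270,230)),fray(w1,(28,263))))
E
```

```text
[(array([313.839271  , 173.87413509]), np.float64(94.84375)), (array([228.0387966 , 175.56216234]), np.float64(28.921875))]
[array([ 0.53693719, -0.09376271,  0.055     ]), array([ 0.52328181, -0.16395948,  0.055     ])] 0.07151262503487024
-0.19213044205234991
origin [ 0.57918948 -0.13840862] -0.19213044205234997 hinge [ 0.59096868 -0.14070003]
bar (array([ 0.55419873, -0.1325969 ,  0.1204741 ]), np.float64(0.0033494326982556424)) (array([ 0.5538287 , -0.13415226,  0.12180284]), np.float64(0.00014735142670915433))
```

```bash
python3 -m pendant '[[[0,0,0,0,0,-0.1,0],[0,0,0,0,0,-0.092,0],[0,0,0,-0.031,0.006,-0.032,0],[0,0,0,-0.027,0.0055,-0.016,0],[0,0,0,-0.031,0.006,-0.022,0],[0,0,0,-0.027,0.0055,-0.026,0],[0,0,0,0,0,0,0]]]'; python3 -m pendant '[[[0,0,0,-0.027,0.0055,-0.028,0],[0,0,0,-0.0235,0.0047,-0.033,0],[0,0,0,-0.02,0.004,-0.034,0],[0,0,0,-0.0157,0.003,-0.034,0],[0,0,0,-0.012,0.0023,-0.035,0],[0,0,0,-0.01,0.002,-0.04,0],[0,0,0,0,0,0,0]]]'; python3 -m pendant '[[[0,0,0,-0.006,0.001,-0.036,0],[0,0,0,0,0,0,0]]]'
```

```text
time: 4.45
tool_pos: [0.5258, -0.1264, 0.1073]
tool_rot: [0.0, 0.778, 0.628, 0.0]
contact_force: [-2.1, 1.5, 2.2]
gripper_width: 0.002
time: 5.32
tool_pos: [0.4978, -0.1211, 0.0519]
tool_rot: [-0.001, 0.778, 0.628, -0.001]
contact_force: [-0.7, -0.8, -0.3]
gripper_width: -0.001
time: 5.58
tool_pos: [0.4967, -0.1209, 0.0435]
tool_rot: [-0.0, 0.778, 0.628, -0.0]
contact_force: [-0.3, -0.6, -0.2]
gripper_width: -0.003
```

```bash
python3 -m pendant '[[[0,0,0,0,0,-0.012,0],[0,0,0,0,0,0,0]]]';python3 -m pendant '[[[0,0,0,0,0,-0.006,0],[0,0,0,0,0,0,0]]]'; python3 - <<'E'
from plant import imaging
from h import *
f=imaging.grab_frame("wrist");b=imaging.grab_frame("scene")["frame"]
c=cv2.resize(b[170:260,185:275],(420,420),interpolation=cv2.INTER_CUBIC);w=cv2.resize(f["frame"][100:380,180:380],(300,420))
cv2.imwrite("pics/c3.png",np.hstack([c,w]))
E
```

```text
time: 5.82
tool_pos: [0.4972, -0.1211, 0.0412]
tool_rot: [0.0, 0.778, 0.628, -0.0]
contact_force: [-0.1, -0.8, 0.3]
gripper_width: -0.003
time: 6.08
tool_pos: [0.4973, -0.1211, 0.04]
tool_rot: [0.0, 0.778, 0.628, 0.0]
contact_force: [0.3, -0.6, 1.4]
gripper_width: -0.006
```

View pics/c3.png

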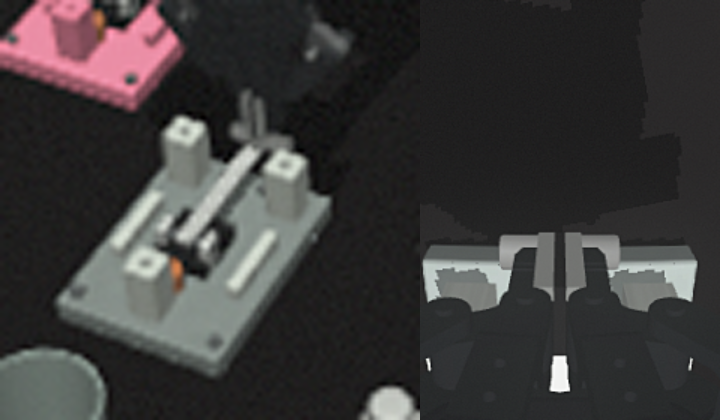

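The scene crop shows the lever nearly level, with the fingers on its cross bar at about (260,140). Force has only just begun, so I'll press on until it firmly reaches the stop.

```bash
python3 -m pendant '[[[0,0,0,0,0,-0.004,0],[0,0,0,0,0,0,0]]]';python3 -m pendant '[[[0,0,0,0,0,-0.004,0],[0,0,0,0,0,0,0]]]'
```

```text
time: 6.42
tool_pos: [0.4973, -0.1211, 0.0396]
tool_rot: [-0.0, 0.778, 0.628, -0.0]
contact_force: [-2.4, 0.9, 6.8]
gripper_width: 0.001
time: 6.68
tool_pos: [0.4974, -0.1212, 0.0394]
tool_rot: [-0.0, 0.778, 0.628, -0.0]
contact_force: [-5.3, 0.8, 10.9]
gripper_width: -0.001
```

The lever is on its stop: the force rose to 11 N with no more travel. Now I'll retreat and look at the base from 250 mm above its threads. I'll view the cover from the same relative pose later, so calibration offsets cancel.

```bash
python3 -m pendant '[[[0,0,0,0,0,0.1,0],[0,0,0,0,0,0.2,0],[0,0,0,0,0,0.2,0],[0,0,0,0.1,-0.02,0.2,0.3],[0,0,0,0.115,-0.024,0.18,1],[0,0,0,0.115,-0.024,0.18,1],[0,0,0,0,0,0,1],[0,0,0,0,0,0,1],[0,0,0,0,0,0,1]]]'; python3 - <<'E'
from plant import imaging
from h import *
f=imaging.grab_frame("wrist");np.savez("pics/w4.npz",**f)
print([np.round(fproj(f,p),1) for p in([.537,-.094,.055],[.5235,-.1635,.055],[.633,-.149,.055],[.498,-.12,.034])])
cv2.imwrite("pics/c4.png",cv2.resize(f["frame"][90:290,180:380],(600,600),interpolation=cv2.INTER_CUBIC))
E
```

```text
time: 7.8
tool_pos: [0.5785, -0.1376, 0.3004]
tool_rot: [-0.002, 0.778, 0.628, -0.001]
contact_force: [0.5, 0.0, 0.1]
gripper_width: 1.0
[array([301.7, 137.5]), array([242.2, 138.7]), array([273.5, 221.8]), array([273.4, 110.4])]
```

View pics/c4.png

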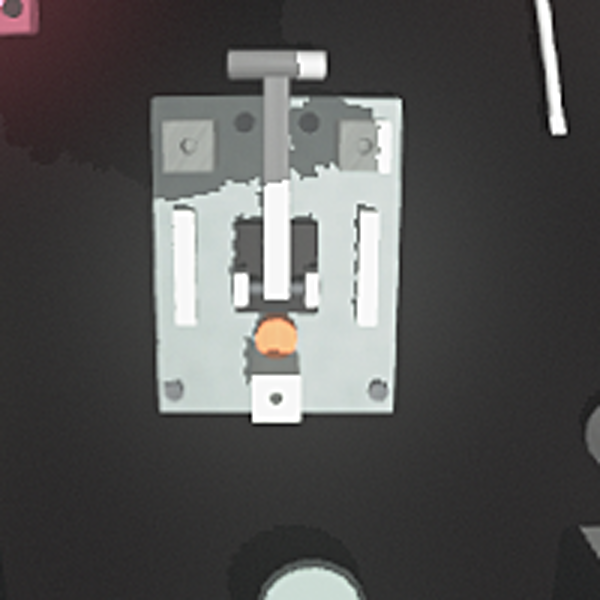

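This is a clear view with the lever flat. In crop pixels, 3x, the threads are at (365,146) left, (188,146) right and (276,398) single.

Next I'll refine the base and move over the cover with the tool at pick yaw.

```bash
cat > base.py <<'E'
from h import *
f=dict(np.load("pics/w4.npz"))
def base(v=0):
    q=[]
    for c in((365,146),(188,146),(276,398)):
        p=(np.array(c)+.5)/3-.5+[180,90];b,a=blob(f["frame"],p,3);
        if v:print(p,b,a)
        q.append(b if np.hypot(*(b-p))<1.2 else p)
    X=np.array([onz(fray(f,p),.055) for p in q]);return X,fit(HOL,X)
if __name__=="__main__":
    X,r=base(1);print(X);print(r)
    a=onz(fray(f,(np.array([278,65])+.5)/3-.5+[180,90]),.034);y,o,_=r;e=np.array([np.cos(y),np.sin(y)]);print("bar along base x",(a[:2]-o)@e)
E
python3 base.py
```

```text
[301.33333333 138.33333333] [302.06160805 138.52554791] 15.328125
[242.33333333 138.33333333] [241.02799855 138.70447977] 10.8125
[271.66666667 222.33333333] [271.59343905 222.39629975] 12.5625
[[ 0.53834543 -0.0938442   0.055     ]
 [ 0.52307809 -0.16327589  0.055     ]
 [ 0.63320445 -0.15153587  0.055     ]]
(np.float64(-0.21949325637833253), array([ 0.57951611, -0.13948468]), array([[ 8.98940155e-06,  5.93448941e-04],
       [-1.68975990e-05, -5.17686919e-04],
       [ 7.90819740e-06, -7.57620216e-05]]))
bar along base x -0.08258865457669592
```

```bash
python3 -m pendant '[[[0,0,0.054,-0.01,0.145,-0.02,1],[0,0,0.054,-0.017,0.145,-0.02,1],[0,0,0.054,-0.017,0.145,-0.02,1],[0,0,0.046,-0.017,0.145,-0.02,1],[0,0,0,-0.017,0.145,-0.02,1],[0,0,0,-0.017,0.145,-0.02,1],[0,0,0,-0.017,0.145,-0.02,1],[0,0,0,-0.017,0.165,-0.04,1],[0,0,0,0,0,0,1],[0,0,0,0,0,0,1]]]'; python3 - <<'E'
from plant import imaging
from h import *
f=imaging.grab_frame("wrist");np.savez("pics/w5.npz",**f)
q=[]
for p in([.4867,.1674,.005],[.5170,.1050,.005],[.5965,.1824,.005]):
    g=fproj(f,p);b,a=blob(f["frame"],g,8);print(g,b,a);q.append(b)
for z in(.005,.0025):
    X=np.array([onz(fray(f,p),z) for p in q]);print(X);print(fit(HOL,X))
cv2.imwrite("pics/c5.png",cv2.resize(f["frame"][90:290,180:380],(600,600),interpolation=cv2.INTER_CUBIC))
E
```

```text
time: 9.1
tool_pos: [0.547, 0.1565, 0.2572]
tool_rot: [-0.0, 0.535, 0.845, -0.001]
contact_force: [-0.2, 0.0, 0.7]
gripper_width: 0.997
[302.69914794 136.87981833] [302.55393039 136.81694419] 104.15625
[245.35417008 137.4854531 ] [244.96074718 137.5063874 ] 105.1875
[275.06155845 220.11136652] [275.1049981  219.95058913] 82.21875
[[0.48670848 0.1672077  0.005     ]
 [0.51722168 0.10457557 0.005     ]
 [0.59628088 0.18235753 0.005     ]]
(np.float64(0.4566605851272156), array([0.54686663, 0.15799457]), array([[ 1.51716448e-04, -1.52751012e-04],
       [-2.01819447e-04,  4.22197731e-05],
       [ 5.01029992e-05,  1.10531238e-04]]))
[[0.48674804 0.16747539 0.0025    ]
 [0.51745432 0.10444694 0.0025    ]
 [0.59701379 0.18272108 0.0025    ]]
(np.float64(0.4566605851272152), array([0.54720167, 0.1581621 ]), array([[-1.43758087e-04, -5.25993222e-05],
       [-3.04214762e-04, -2.53947626e-04],
       [ 4.47972848e-04,  3.06546948e-04]]))
```

View pics/c5.png

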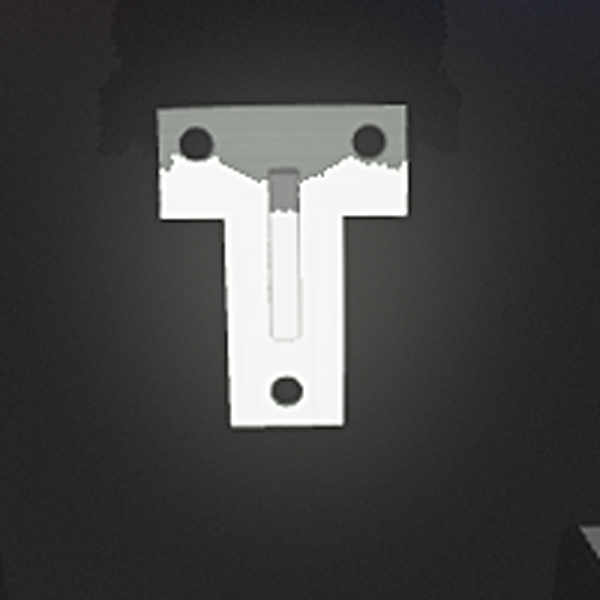

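The cover has a residual of 0.2 mm, a yaw of 0.457, and its handle in the crop runs from (285,168) to (285,340). Now I need the grasp point.

```bash
python3 - <<'E'
from h import *
from plant import manip
f=dict(np.load("pics/w5.npz"));C=lambda x,y:(np.array([x,y])+.5)/3-.5+[180,90]
a,b=onz(fray(f,C(285,170)),.042),onz(fray(f,C(285,339)),.042);m=(a+b)/2
print(a,b,"len",np.linalg.norm(a-b),"ang",np.arctan2(*(b-a)[1::-1]),m)
y=.4567;R=np.array([[np.cos(y),np.sin(y)],[-np.sin(y),np.cos(y)]]);print("in plate",R@(m[:2]-[.5469,.158]))
s=manip.state();g=np.r_[m[:2],.018];print("d units",(g-s["tool_pos"])/.25)
E
```

```text
[0.50890392 0.14019383 0.042     ] [0.56691728 0.16764386 0.042     ] len 0.06417985386830777 ang 0.44195206420694977 [0.5379106  0.15391885 0.042     ]
in plate [-0.00986784  0.00030134]
d units [-0.03759628 -0.00898875 -0.95828473]
```

```bash
python3 -m pendant '[[[0,0,0.0047,-0.0376,-0.009,-0.15,1],[0,0,0,0,0,-0.2,1],[0,0,0,0,0,-0.2,1],[0,0,0,0,0,-0.15,1],[0,0,0,0,0,-0.13,1],[0,0,0,0,0,-0.08,1],[0,0,0,0,0,-0.048,1],[0,0,0,0,0,0,1]]]'; python3 -m pendant '[[[0,0,0,0,0,0,0],[0,0,0,0,0,0,0],[0,0,0,0,0,0,0],[0,0,0,0,0,0,0],[0,0,0,0,0,0,0],[0,0,0,0,0,0,0],[0,0,0,0,0,0,0],[0,0,0,0,0,0,0]]]'
```

```text
time: 10.15
tool_pos: [0.5381, 0.1544, 0.0182]
tool_rot: [-0.0, 0.53, 0.848, -0.0]
contact_force: [0.5, 0.4, 1.0]
gripper_width: 1.003
time: 11.15
tool_pos: [0.5384, 0.1547, 0.0188]
tool_rot: [0.0, 0.529, 0.848, 0.0]
contact_force: [-1.4, -0.3, 5.2]
gripper_width: 0.124
```

```bash
python3 -m pendant '[[[0,0,0,0,0,0.02,0],[0,0,0,0,0,0.04,0],[0,0,0,0,0,0.1,0],[0,0,0,0,0,0.14,0],[0,0,0,0,0,0.14,0],[0,0,0,0,0,0.12,0],[0,0,0,0,0,0.04,0],[0,0,0,0,0,0,0],[0,0,0,0,0,0,0]]]'; python3 - <<'E'
from plant import imaging,manip
from h import *
f=imaging.grab_frame("wrist");np.savez("pics/w6.npz",**f);print(manip.state()["tool_pos"],manip.state()["ft_torque"])
g=imaging.grab_frame("scene")["frame"]
cv2.imwrite("pics/c6.png",np.hstack([f["frame"][60:400,130:430],cv2.resize(g[140:260,270:390],(340,340),interpolation=cv2.INTER_CUBIC)]))
E
```

```text
time: 12.28
tool_pos: [0.5369, 0.1545, 0.1662]
tool_rot: [-0.001, 0.529, 0.848, -0.001]
contact_force: [1.0, 0.5, -2.9]
gripper_width: 0.129
[0.53685727 0.15451403 0.16613913] [0.01649033 0.0231854  0.05265198]
```

View pics/c6.png

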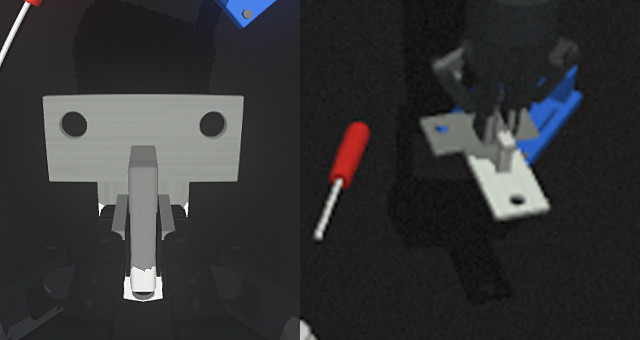

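The plate is held level, with its pair holes at full-frame (204,184) and (342,184). The handle is between the pads. Next I'll check for slip and tilt from the hole spacing.

```bash
python3 - <<'E'
from h import *
f=dict(np.load("pics/w6.npz"))
q=[blob(f["frame"],p,18) for p in((204,184),(342,184))];print(q)
for z in(.1503,.1523,.1543):
    X=[onz(fray(f,p[0]),z) for p in q];d=X[0]-X[1]
    X=[onz(fray(f,q[1][0]),z),onz(fray(f,q[0][0]),z)];d=X[0]-X[1];y=np.arctan2(d[1],d[0])-np.pi/2
    m=(X[0]+X[1])[:2]/2;e=np.array([np.cos(y),np.sin(y)]);o=m+.05*e;print(z,np.linalg.norm(d),"yaw",y,"origin",o)
print("expected origin (no slip)",np.array([.5469,.158])+np.array([.5369-.5382,.1545-.1545]))
E
```

```text
[(array([203.7663715 , 183.87815379]), np.float64(512.15625)), (array([341.87347078, 183.81128119]), np.float64(512.796875))]
0.1503 0.06988878645773183 yaw 0.45579995164314413 origin [0.54523297 0.15827562]
0.1523 0.06900967684077908 yaw 0.4557999516431437 origin [0.54486572 0.15809513]
0.1543 0.06813056722382638 yaw 0.45579995164314413 origin [0.54449847 0.15791464]
expected origin (no slip) [0.5456 0.158 ]
```

```bash
python3 -m pendant '[[[0,0,-0.0215,0.0135,-0.06,0,0],[0,0,-0.0215,0.0135,-0.1166,0,0],[0,0,-0.0215,0.0135,-0.1166,0,0],[0,0,-0.0215,0.0135,-0.1166,0,0],[0,0,-0.0215,0.0135,-0.1166,0,0],[0,0,-0.0215,0.0135,-0.1166,0,0],[0,0,-0.0215,0.0135,-0.1166,0,0],[0,0,-0.0215,0.0135,-0.1166,0,0],[0,0,-0.0215,0.0135,-0.1166,0,0],[0,0,-0.0215,0.0135,-0.1166,0,0],[0,0,0,0,-0.0566,0,0],[0,0,0,0,0,-0.06,0],[0,0,0,0,0,-0.08,0],[0,0,0,0,0,-0.06,0],[0,0,0,0,0,0,0],[0,0,0,0,0,0,0],[0,0,0,0,0,0,0]]]'; python3 - <<'E'
from plant import imaging,manip
from h import *
s=manip.state();q=s["tool_rot"];print(s["tool_pos"],"plate yaw",2*np.arctan2(q[2],q[1])-np.pi/2)
E
```

```text
time: 14.5
tool_pos: [0.5725, -0.1369, 0.1194]
tool_rot: [0.001, 0.78, 0.625, 0.001]
contact_force: [0.7, 0.4, -2.7]
gripper_width: 0.124
[ 0.57249876 -0.13692581  0.1194025 ] plate yaw -0.22001451057932297
```

```bash
python3 -m pendant '[[[0,0,0,-0.007,0,-0.05,0],[0,0,0,0,0,-0.05,0],[0,0,0,0,0,-0.03,0],[0,0,0,0,0,-0.01,0],[0,0,0,0,0,0,0],[0,0,0,0,0,0,0],[0,0,0,0,0,0,0],[0,0,0,0,0,0,0]]]'; python3 - <<'E'
from plant import imaging,manip
from h import *
P=[];Y=[]
for i in range(6):
    f=imaging.grab_frame("wrist");s=manip.state();P.append(s["tool_pos"]);q=s["tool_rot"];Y.append(2*np.arctan2(q[2],q[1])-np.pi/2)
print(np.mean(P,0),np.std(P,0),np.mean(Y),"force",s["contact_force"])
np.savez("pics/w7.npz",**f);T=f["world_to_cam"];print("cam",-T[:3,:3].T@T[:3,3])
t=imaging.grab_frame("top");np.savez("pics/t7.npz",**t)
g=f["frame"];r=lambda i,x,y,w,h:cv2.resize(i[y:y+h,x:x+w],(400,300),interpolation=cv2.INTER_CUBIC)
s=imaging.grab_frame("scene")["frame"]
cv2.imwrite("pics/c7.png",np.vstack([np.hstack([r(g,180,160,60,45),r(g,312,160,60,45)]),np.hstack([r(t["frame"],284,168,80,60),r(s,190,182,80,60)])]))
E
```

```text
time: 15.5
tool_pos: [0.5702, -0.1369, 0.0836]
tool_rot: [0.0, 0.781, 0.625, 0.0]
contact_force: [-1.2, 0.4, -2.0]
gripper_width: 0.128
[ 0.57006527 -0.13680702  0.08339883] [4.12280961e-05 1.53725986e-05 7.64282362e-05] -0.22021056104563283 force [-0.40072037 -0.68993974 -2.03920627]
cam [ 0.49811841 -0.12114053  0.22616754]
```

View pics/c7.png

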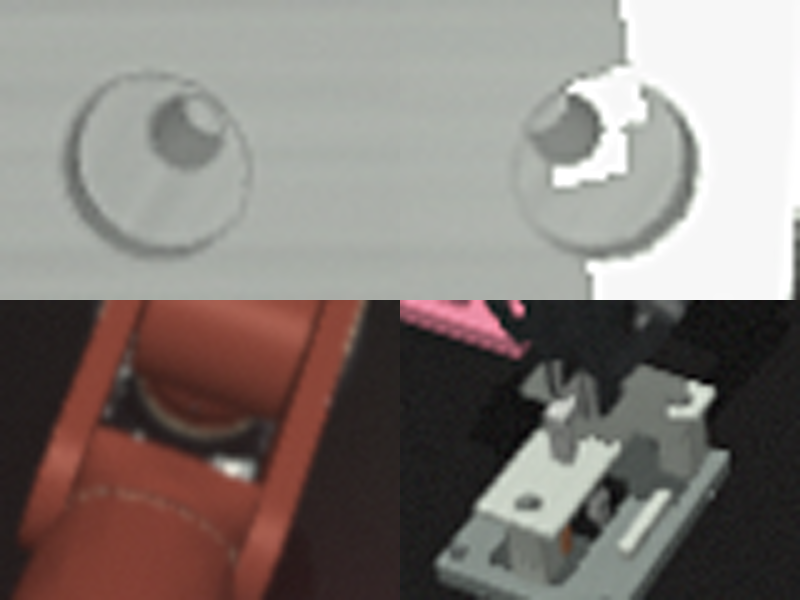

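Both threads show through their holes. Crop pixels, 6.67x:

| Panel | Thread | Hole rim centre |
|---|---|---|
| Left | (188,132) | (156,164) |
| Right (x less 400) | (163,128) | (204,164) |

The scene panel shows the plate just above the pillars. Next I'll compute the offsets.

```bash
python3 - <<'E'
from h import *
f=dict(np.load("pics/w7.npz"))
C=lambda x,y,ox:(np.array([x,y])+.5)/(20/3)-.5+[ox,160]
z=.0834-.0188+.005
L=C(163,128,312),C(204,164,312);R=C(188,132,180),C(156,164,180)
th=[onz(fray(f,p[0]),.055) for p in(L,R)]
for zz in(z-.002,z,z+.002):
    ho=[onz(fray(f,p[1]),zz) for p in(L,R)]
    print("z",zz,"sep hole",np.linalg.norm(ho[0]-ho[1]),"err hole-thread mm",[np.round(1e3*(h-t)[:2],2).tolist() for h,t in zip(ho,th)])
d=th[0]-th[1];print("threads",th,"sep",np.linalg.norm(d),"yaw",np.arctan2(d[1],d[0])-np.pi/2)
for zz in(.053,.057):
    d=onz(fray(f,L[0]),zz)-onz(fray(f,R[0]),zz);print(zz,np.linalg.norm(d))
E
```

```text
z 0.06760000000000001 sep hole 0.07034069284895414 err hole-thread mm [[0.48, 0.71], [-0.01, -0.0]]
z 0.06960000000000001 sep hole 0.06945349115821815 err hole-thread mm [[-0.03, 0.37], [-0.32, 0.52]]
z 0.07160000000000001 sep hole 0.06856628946748217 err hole-thread mm [[-0.53, 0.03], [-0.63, 1.05]]
threads [array([ 0.53771413, -0.09498672,  0.055     ]), array([ 0.52285188, -0.16291936,  0.055     ])] sep 0.06953941806305051 yaw -0.21538562770338654
0.053 0.07035194852113258
0.057 0.06872688760496846
```

```bash
python3 -c "
from plant import manip
s=manip.state();print(s['time'],s['tool_pos'],s['gripper_width']);print(manip.job_done())"
```

```text
15.9 [ 0.57002584 -0.13675996  0.08328758] 0.12365699865231661
the job is handed in; nothing more can be done
None
```

I swung the lock lever down onto its stop, then picked up the T-shaped cover by its handle. The arm is still holding it level over the grey base's pillars. The job was handed in at 15.9 s, and no verdict was reported.

**Lever:** pressing its cross bar down, the force rose to 11 N with no more travel. A later view showed the lever flat, with the bar at base x -82.6 mm against the -83 mm given.

**Pair holes:** the wrist camera showed both threads whole inside their holes, with hole and thread centres within about 0.6 mm of each other.

**Height and steadiness:** the plate's underside is about 9.6 mm above the pillars. The readings were steady to under 0.1 mm.

**Not directly seen:** the single hole's thread was hidden from the wrist camera. I judged that hole and the plate's tilt from the fitted pose and one scene view, which differed from a level plate by about half a pixel (roughly 2 mm). The 14 mm hole leaves 4 mm of margin around the thread.

**Checks that disagreed:** the scene and top cameras differed by about 6 mm. I aligned with the wrist camera instead, viewing base and cover from matching poses. The final top view was blocked by the arm.

I saw no contact with the other objects on the bench, but I did not recheck each one at the end.

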